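# Lock the freezer rack with its pin

## Robot

A 7-joint arm with a two-finger parallel gripper is mounted at the origin on a cart in front of the work surface, level with it; the furniture and walls round the work are solid. World frame = base frame: x ahead of the robot, y to its left, z up, the work surface at z = 0. Lengths are in m, angles in rad, forces in N, time in s.
With the tool pointing down it reaches from about 0.425 to 1.025 m from the base axis. Payload 9.4 kg.
Tool frame: the origin (TCP) lies on the centre line of the jaws, within the pads' length; the fingertips stand tcp_to_tips ahead of it and the grasp point (between the pads) lies 3 mm ahead of it (tcp_to_tips is the distance from the TCP to the fingertips, in m); z points along the fingers, x is the direction in which the jaws open and shut, and the axes are right-handed (so a half turn about z gives the same grasp; the last joint's range is limited). The gripper opens to 85 mm and grips with 20 to 120 N. Pads are 22 mm wide; open, the fingers measure 114 mm over their backs; the gripper's body (76 mm by 85 mm) begins 54 mm behind the grasp point. The pads swing forward as they close: fully open they stand 13 mm farther back than shut.
Start: joints at [-0.077, 0.599, -0.003, 1.599, 0.002, 0.943, -0.08], TCP at [0.725, -0, 0.253] pointing down, gripper open.
Joint ranges: [-2.57, 2.57], [-0.35, 1.97], [-1.29, 1.29], [0.11, 2.56], [-1.05, 4.19], [0.11, 1.86], [-2.63, 2.63]. Speed limits (rad/s): [2.22, 2.22, 3.01, 3.01, 3.14, 3.14, 3.14].

## Interface

Orientations are given as [roll, pitch, yaw] about the fixed x, y, z axes, in that order (R = Rz(yaw) Ry(pitch) Rx(roll)).
In Python, from rig import get_obs, get_image, get_calibration, hand_in, tcp_to_tips gives the robot as it stands.
- The arm moves only by the shell command python3 -m creep 'ROWS' [FORCE]. ROWS is JSON, one flat list of numbers, 7 for each row, row after row: the shift along the world's x, y, z in mm, then the turn, a rotation vector about the world's x, y, z in units of 10 degrees (1.0 is 10 degrees), then the closure, from -1 (fully open) to 1 (shut). A call has 1 to 12 rows; each row shifts and turns the commanded pose from where the row before left it; what a row does not reach is not made up. A row lasts 1/8 s, in which the tool goes at most 62.5 mm and 10.7 degrees, less where a joint would pass 70% of its speed; a pose out of reach is approached as far as the arm can. A call with a gripper value outside its range is refused whole. The fingers move at their own pace and stop on an object; FORCE is the grip in N (left out, the last holds). Time passes only in rows, so rows that do not move let the fingers close. It gives the time, the measured TCP pose, the force and the opening at its end, in the units of the state.
- get_obs(): the state, without advancing time (a new reading comes with each control period).
- get_image(name): name is "scene" or "side" or "wrist"; returns (picture, depth): 400x640x3 uint8, red, green, blue; 400x640 float32, m along the optical axis (not along the pixel's ray), 0 where there is no reading.
- get_calibration(name): a dict with "mtx" (3x3 intrinsics, pixels), "xyz" and "orientation" of the camera in the world; the wrist camera has in their place "hand_eye" (4x4, takes a point from camera to tool coordinates, whose origin is the TCP and whose axes are the tool frame's). Camera axes: x right, y down, z forward; pixel columns grow to the right and rows downward; lengths in m; the calibration is good to about 2 mm. A picture is of the moment at which its call begins: read the wrist's pose just before it. get_calibration takes no time and is no camera call.
- hand_in(): hands the job in, once; it reports no verdict.
The state is a dict: "t": time; "joints": joint angles; "joint_velocities": joint speeds; "joint_torque": joint torques, N m; "position": TCP position; "tcp_rot": TCP orientation; "force": force on the tool from outside, world axes, zero at the start; "torque": the same for the moment, N m; "gripper_width": opening from 0.0 (shut) to 1.0 (fully open).
Only numpy, scipy, OpenCV 4.12 (cv2) and the standard library are available. Lean on these libraries where they do the work, as an engineer would, in place of code of your own. Each camera call takes 0.05 s, during which the arm holds its last target. There are 200 camera calls.

## Task

Take the red-handled locking pin out of its parking block and lock the sample rack with it: thread it straight down through the hole in the rack's top lug, the lugs of the upper and lower trays and the hole in the base, feeling your way and easing trays that stand out of line into place rather than forcing it (keep the push well under 40 N), until its collar rests on the top lug. Then let go of it, and leave the other things on the bench where they are.

Things in the scene. Friction and masses are not known exactly. Their poses are not given: they have to be found in the camera images.
- rack_foot (a point): Fixed aluminium sample rack with blue-lidded cartons, 110 mm wide, 134 mm high, on a grey 185 x 140 mm foot plate 6 mm thick. Point on the work surface under the nominal line of the four 13 mm holes at its front; x into the rack (cartons 72 mm behind), y left, z up. Lowest hole: in the base, top face 16 mm above the point, 9 mm thick, closed below by the foot plate.
- hole_top (a point): Nominal middle of the hole's mouth in the top lug, a 56 x 52 mm tongue 6 mm thick, top face 134 mm high. Axes as rack_foot. The frame is bolted to the foot through slots, so the true top and base holes, in line with each other, are shifted up to 7.5 mm along x and up to 7.5 mm along y from here; not reported: find it by feel or sight.
- hole_up (a point): Nominal middle of the hole's mouth in the upper tray's lug (56 x 52 x 6 mm, top face 93 mm high). It shares the frame's shift; besides, the tray is not quite home: it slides stiffly (2 N, from 12 mm out to 2 mm in) along x and stands 3 to 6 mm out (towards -x) of line with the top hole; not reported. The pin's taper, once in the hole, pushes the tray into line.
- hole_low (a point): The same for the lower tray's lug (top face 52 mm high), which stands out independently of the upper tray. If the tip stands on a tray's lug beside the hole, raise the pin a little and shift it along x by the play it has in the top hole (1.5 mm each way), or lean it up to 0.1 rad, and try again.
- pin_grip (a point): Centre of the locking pin's red square handle, 16 x 16 mm, 50 mm long (z up along the pin). Below it: a steel collar 19 mm wide, 5 mm thick, its underside 30 mm below this point; then a 10 mm round shank 126 mm long, the last 12 mm tapering to a 6 mm flat tip. 80 g, loose. Starts upright in the block; when seated in the rack this point is 164 mm above the work surface.
- pin_tip (a point): The middle of the pin's flat tip, 156 mm below pin_grip (axes as pin_grip).
- stand_mouth (a point): Fixed grey plastic parking block, 64 x 64 mm, 50 mm high, on an 84 mm square black base; the point is the mouth of its 11.5 mm hole, 42 mm deep, in which the pin stands at the start.
- tape: Bystander: roll of beige masking tape lying flat, 105 mm across, 24 mm high; origin at its underside's centre.
- amber: Bystander: brown bottle with red cap, 48 mm across, 130 mm high; origin at its underside's centre.
- dish: Bystander: closed petri dish, 91 mm across, 15 mm high; origin at its underside's centre.
- marker: Bystander: black-capped marker pen, 138 mm long; origin at its underside's centre.
- tube_rack: Bystander: orange tube rack, 78 x 146 mm, 62 mm high; origin at its underside's centre.
- bottle: Bystander: white plastic bottle, 54 mm across, 125 mm high; origin at its underside's centre.
Things that resemble listed ones, but are neither listed nor needed, are in the scene too. Of the things that look like the part that bears pin_grip, the smaller one is meant.

How it is judged:
On the way, in this order (a step that is already met when the one before it is completed fails the run):
1. the pin is drawn clear of the parking block (height (world z) of pin_tip above 0.055 m), for 0.1 s.
2. the pin's tip is through the top lug (z of pin_tip in the frame of rack_foot below 0.125 m and horizontal distance between pin_tip and rack_foot below 0.013 m and angle between pin_grip's own z axis and vertical below 0.25 rad), for 0.05 s.
3. the pin's tip is through the upper tray's lug (z of pin_tip in the frame of rack_foot below 0.084 m and horizontal distance between pin_tip and rack_foot below 0.013 m), for 0.05 s.
4. the pin's tip is through the lower tray's lug (z of pin_tip in the frame of rack_foot below 0.043 m and horizontal distance between pin_tip and rack_foot below 0.013 m), for 0.05 s.
At the end, for the whole second after the job is handed in: The pin is seated and at rest, upright within 0.12 rad, its tip in the base hole within 13 mm of rack_foot horizontally and less than 11.5 mm above it (8 mm when its collar rests on the top lug), and the fingers have let go (z of pin_tip in the frame of rack_foot below 0.0115 m and horizontal distance between pin_tip and rack_foot below 0.013 m and angle between pin_grip's own z axis and vertical below 0.12 rad and linear speed of pin below 0.02 m/s and contact force between the fingers and pin below 0.1 N); the robot touches nothing.
It fails at once if the pin is pressed against the rack with more than 40 N (contact force between pin and rack above 40 N).
It fails at once if the rack itself is pushed by the arm or fingers with more than 40 N (contact force between any of the fingers, the arm and rack above 40 N).
It fails at once if a bystander is moved more than 30 mm (distance of any of tape, amber, dish, marker, tube_rack, bottle from where it was at the start of the episode above 0.03 m).
It also fails if it takes over 64 s, if anything falls off the work surface, if the arm or the gripper's body presses on something with over 40 N, if the wrist force passes 120 N, or if a joint passes its speed limit or range.

## Working session

There is one attempt and no reset: what is moved stays moved. The work goes in short steps, Python scripts to look and compute and a shell command to move; the robot and the scene stay as the last step left them, time stands still between calls to the robot, and variables do not carry over. Pictures are saved under pics/ and viewed, about 8 in all and at most 12, crops included, and the job is handed in when it is done.

```bash
mkdir -p pics; ls; cat > h.py <<'E'
import numpy as np,cv2
from scipy.spatial.transform import Rotation as R
from rig import *
def cam(n,obs=None):
    c=get_calibration(n);K=np.array(c["mtx"])
    if "hand_eye" in c:
        o=obs or get_obs();T=np.eye(4);T[:3,:3]=R.from_euler('xyz',o["tcp_rot"]).as_matrix();T[:3,3]=o["position"]
        T=T@np.array(c["hand_eye"]);return K,T[:3,:3],T[:3,3]
    o=np.array(c["orientation"])
    return K,(o if o.shape==(3,3) else R.from_euler('xyz',o).as_matrix()),np.array(c["xyz"])
def ray(C,u,v):
    K,M,p=C;return p,M@np.linalg.inv(K)@np.array([u,v,1.])
def onz(C,u,v,z):
    p,d=ray(C,u,v);return p+d*(z-p[2])/d[2]
def pt(C,u,v,dep):
    p,d=ray(C,u,v);return p+d*dep
def px(C,X):
    K,M,p=C;q=K@(M.T@(np.array(X)-p));return q[:2]/q[2]
def grab(n,save=None):
    o=get_obs();im,d=get_image(n)
    if save: cv2.imwrite(f"pics/{save}.png",im[:,:,::-1]); np.savez(f"pics/{save}.npz",im=im,d=d)
    return cam(n,o),im,d
E
python3 - <<'E'
from h import *
print(tcp_to_tips() if callable(tcp_to_tips) else tcp_to_tips,get_obs())
for n in("scene","side"):
    C,im,d=grab(n,n+"0");print(n,get_calibration(n))
E
```

```text
pics
0.022 {'t': 0.0, 'joints': array([-0.07668174,  0.60012535, -0.00252373,  1.60012144,  0.00181387,
        0.94286616, -0.07979445]), 'joint_velocities': array([-1.16781002e-03, -1.63770983e-03,  4.39489693e-04,  1.38890639e-04,
       -8.94819967e-05,  1.32616862e-03, -1.06045842e-04]), 'joint_torque': array([-9.47821900e-04, -7.76440001e+01,  1.56451017e+00, -2.58004493e+01,
        1.21808253e-02,  8.94789293e-03,  3.55701900e-05]), 'position': array([ 7.24577870e-01, -4.09773086e-05,  2.52420054e-01]), 'tcp_rot': array([3.14143080e+00, 1.50996543e-03, 3.77117088e-05]), 'force': array([-0.17031054,  0.221663  , -1.2038132 ]), 'torque': array([0.00603766, 0.02696101, 0.02024089]), 'gripper_width': 0.9961621550092344}
scene {'mtx': array([[380.40322418,   0.        , 317.29871678],
       [  0.        , 380.40322418, 194.69858483],
       [  0.        ,   0.        ,   1.        ]]), 'xyz': array([-0.39756831,  0.49143935,  0.80032058]), 'orientation': array([-2.12302491,  0.02124831, -2.04743126])}
side {'mtx': array([[372.38817772,   0.        , 323.30600114],
       [  0.        , 372.38817772, 193.64739345],
       [  0.        ,   0.        ,   1.        ]]), 'xyz': array([ 0.30994353, -0.71972616,  0.70771803]), 'orientation': array([-2.19090854e+00, -1.52482918e-03, -4.07683419e-01])}
```

View pics/scene0.png

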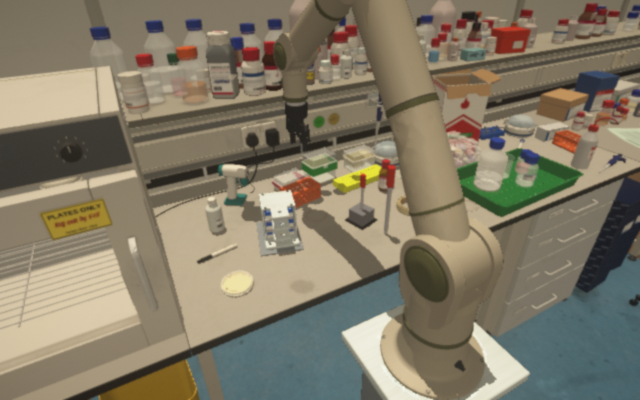

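View pics/side0.png

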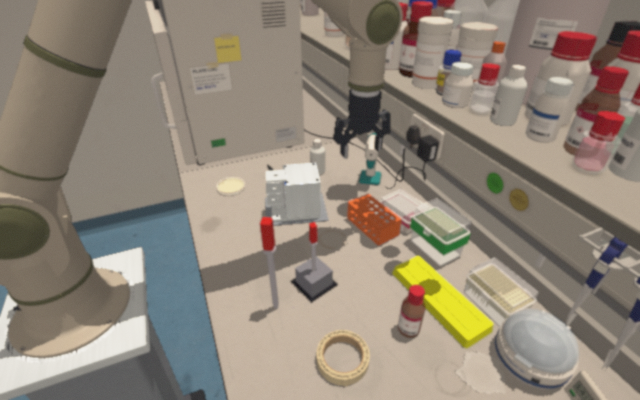

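The scene view shows the rack at about (280,222), the block at (362,215) and the tall lookalike at (389,200). In the side view, red handles stand at (313,232) in the grey block and at (268,235) on the bench. The smaller one, in the block, fits the description. I'll confirm it in an enlarged crop.

```bash
python3 - <<'E'
from h import *
for n in("side","scene"):
    z=np.load(f"pics/{n}0.npz");im,d=z["im"],z["d"];C=cam(n)
    hsv=cv2.cvtColor(im,cv2.COLOR_RGB2HSV)
    m=(((hsv[...,0]<5)|(hsv[...,0]>172))&(hsv[...,1]>170)&(hsv[...,2]>90)).astype(np.uint8)
    k,l,s,c=cv2.connectedComponentsWithStats(m)
    for i in range(1,k):
        if s[i,4]>25:
            P=pt(C,*c[i],np.median(d[l==i]))
            if P[0]<1.1 and abs(P[1])<.6 and P[2]<.4: print(n,s[i],c[i].round(1),P.round(3))
    if n=="side":
        a=cv2.resize(im[150:320,230:345],None,fx=3.4,fy=3.4,interpolation=cv2.INTER_CUBIC)
        pts=dict(rack=[(295,180),(275,200),(290,217)],blk=[(314,272)])
    else:
        b=cv2.resize(im[185:260,250:310],None,fx=6,fy=6,interpolation=cv2.INTER_CUBIC)
b=cv2.resize(b,(int(b.shape[1]*a.shape[0]/b.shape[0]),a.shape[0]))
o=np.hstack([a,b]);print(o.shape)
cv2.imwrite("pics/crop1.png",o[:,:800,::-1])
E
```

```text
side [261 218  12  32 306] [267.  232.9] [ 0.424 -0.188  0.235]
side [310 223   7  19 105] [312.6 232.1] [ 0.53  -0.154  0.172]
side [409 286  15  18 217] [416.  294.1] [ 0.667 -0.353  0.125]
scene [383 160  12  27 167] [389.1 172.3] [ 0.43  -0.173  0.237]
scene [361 175   3  12  26] [362.4 180.8] [ 0.526 -0.14   0.168]
(578, 853, 3)
```

View pics/crop1.png

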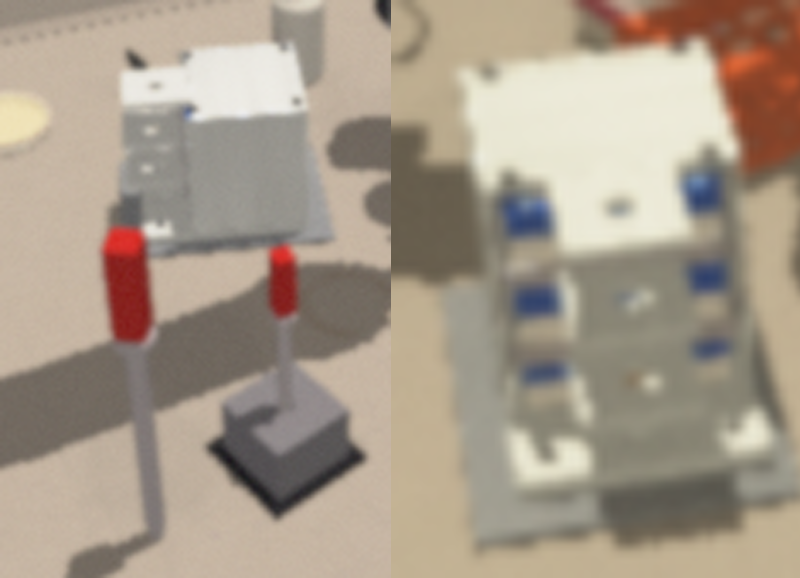

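The crop shows the small red-handled pin in the grey block (side 313,232) and a larger lookalike standing free (side 268,235). The small one is meant. The rack's top-lug hole is at scene (279.6,211.9) and side (275.3,175.3).

```bash
python3 - <<'E'
from h import *
S,C=cam("scene"),cam("side")
print("top",onz(S,279.6,211.9,.134),onz(C,275.3,175.3,.134))
print("up",onz(S,250+244/7.707,185+297/7.707,.093),onz(C,230+150/3.4,150+130/3.4,.093))
print("low",onz(S,250+257/7.707,185+381/7.707,.052),onz(C,230+147/3.4,150+169/3.4,.052))
print("footplate corners L/R near",onz(S,250+89/7.707,185+545/7.707,.006),onz(S,250+400/7.707,185+495/7.707,.006))
print("top plate corners",onz(S,250+75/7.707,185+75/7.707,.134),onz(S,250+315/7.707,185+40/7.707,.134))
print(get_calibration("wrist"))
E
python3 -m creep '[-38,-23,22,0,0,0,-1,-38,-23,22,0,0,0,-1,-38,-23,22,0,0,0,-1,-38,-23,22,0,0,0,-1,-38,-23,22,0,0,0,-1,-20,-23,0,0,0,0,-1,0,0,0,0,0,0,-1]'
python3 - <<'E'
from h import *
grab("wrist","w1");print(get_obs()["position"],get_obs()["t"])
E
```

```text
top [0.53664209 0.15754173 0.134     ] [0.53936123 0.15393758 0.134     ]
up [0.53007696 0.15645561 0.093     ] [0.53181015 0.15123642 0.093     ]
low [0.52601426 0.15540896 0.052     ] [0.52644128 0.15304789 0.052     ]
footplate corners L/R near [0.51446427 0.23871083 0.006     ] [0.4815286  0.11258369 0.006     ]
top plate corners [0.6645006 0.1767194 0.134    ] [0.64025997 0.07309613 0.134     ]
{'mtx': array([[288.18946156,   0.        , 316.52632148],
       [  0.        , 288.18946156, 199.98406664],
       [  0.        ,   0.        ,   1.        ]]), 'hand_eye': array([[ 9.99999388e-01,  6.20540201e-04, -9.16147993e-04,
        -1.24863817e-03],
       [-3.17624033e-04,  9.54083555e-01,  2.99540429e-01,
        -7.73667280e-02],
       [ 1.05995861e-03, -2.99539955e-01,  9.54083168e-01,
        -1.20730910e-01],
       [ 0.00000000e+00,  0.00000000e+00,  0.00000000e+00,
         1.00000000e+00]])}
t: 0.98
position: [0.5133, -0.14, 0.3638]
tcp_rot: [3.141, -0.0, -0.003]
force: [-0.3, 0.1, 0.5]
gripper_width: 1.003
[ 0.51441423 -0.1386407   0.36346161] 1.025
```

View pics/w1.png

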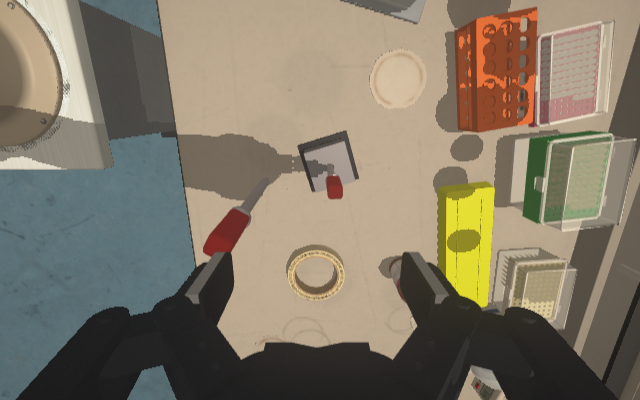

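The wrist view shows the pin handle at (335,187) in the block, the lookalike at (228,230), the tape at (316,275), and the dish at (398,79). Next I'll measure the pin's pose from depth.

```bash
cat >> h.py <<'E'
def cloud(C,d):
    K,M,p=C;v,u=np.mgrid[:400,:640];q=np.stack([u,v,np.ones_like(u)],-1)@np.linalg.inv(K).T*d[...,None]
    return q@M.T+p
E
python3 - <<'E'
from h import *
z=np.load("pics/w1.npz");im,d=z["im"],z["d"];C=cam("wrist");P=cloud(C,d)
hsv=cv2.cvtColor(im,cv2.COLOR_RGB2HSV)
m=(((hsv[...,0]<8)|(hsv[...,0]>170))&(hsv[...,1]>140)&(hsv[...,2]>70))
m[:, :300]=0;m[:,370:]=0;m[230:]=0
Q=P[m];print(len(Q),Q.min(0),Q.max(0))
for a in(.13,.15,.165,.18): 
    s=Q[(Q[:,2]>a)&(Q[:,2]<a+.015)]; 
    if len(s): print(a,len(s),s.mean(0),s.min(0),s.max(0))
top=Q[Q[:,2]>Q[:,2].max()-.004]
# cast top-face pixels on its plane
print("top",len(top),top.mean(0),cv2.minAreaRect((top[:,:2]*1000).astype(np.float32)))
# block top
B=P[100:220,270:390].reshape(-1,3);B=B[(abs(B[:,2]-.05)<.005)];print("block",len(B),cv2.minAreaRect((B[:,:2]*1000).astype(np.float32)))
cr=cv2.resize(im[120:215,285:375],None,fx=6,fy=6,interpolation=cv2.INTER_CUBIC);cv2.imwrite("pics/crop2.png",cr[:,:,::-1])
E
```

```text
300 [ 0.52441217 -0.15250256  0.14799064] [ 0.53932549 -0.13638445  0.19022951]
0.15 37 [ 0.53157584 -0.13707033  0.15830085] [ 0.52495789 -0.13880725  0.15091773] [ 0.53872722 -0.13638445  0.16456808]
0.165 47 [ 0.53041383 -0.13770347  0.17311091] [ 0.52441217 -0.14391892  0.16557067] [ 0.53872735 -0.13663358  0.17995583]
0.18 210 [ 0.53204694 -0.1435607   0.1876797 ] [ 0.5251319  -0.15250256  0.1809401 ] [ 0.53932549 -0.13664984  0.19022951]
top 185 [ 0.53211397 -0.14430029  0.18819002] ((532.0986938476562, -144.64620971679688), (14.034913063049316, 15.688465118408203), 1.5670231580734253)
block 1498 ((532.3228149414062, -144.5089874267578), (64.10148620605469, 64.21047973632812), 16.856428146362305)
```

View pics/crop2.png

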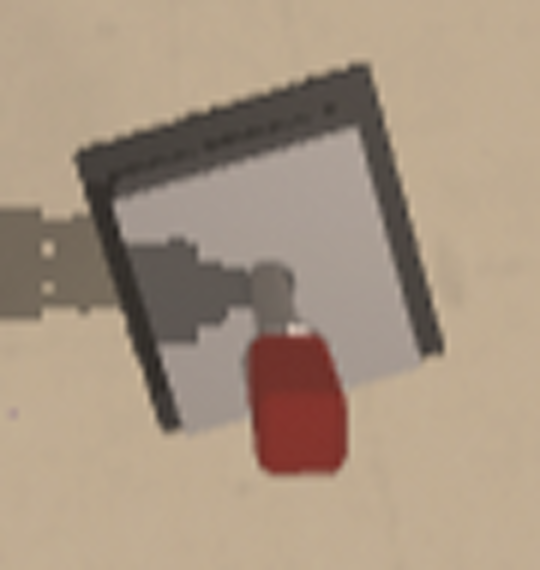

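The handle is square to the world axes at (0.532,-0.1445) and its centre is about 0.164 high. I'll descend and grip it there.

```bash
python3 -m creep '[17.5,-6,-32,0,0,0,-1,0,0,-50,0,0,0,-1,0,0,-50,0,0,0,-1,0,0,-40,0,0,0,-1,0,0,-20,0,0,0,-1,0,0,0,0,0,0,1,0,0,0,0,0,0,1,0,0,0,0,0,0,1,0,0,0,0,0,0,1,0,0,0,0,0,0,1,0,0,0,0,0,0,1]' 60
python3 - <<'E'
from h import *
grab("wrist","w2");print(get_obs()["position"],get_obs()["t"])
E
```

```text
t: 2.4
position: [0.5329, -0.1441, 0.1721]
tcp_rot: [3.141, -0.002, -0.0]
force: [-0.2, 0.8, 6.6]
gripper_width: 0.176
[ 0.53297907 -0.14408777  0.17216172] 2.45
```

View pics/w2.png

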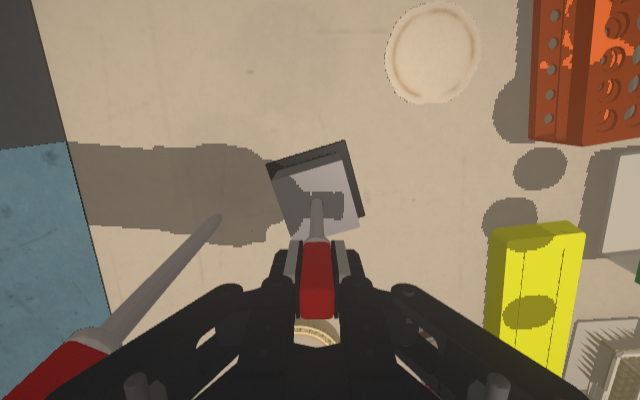

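The handle is between the pads at (318,280). I'll lift it and carry it toward the rack for a close look at the hole.

```bash
python3 -m creep '[0,0,20,0,0,0,1,0,0,45,0,0,0,1,0,0,55,0,0,0,1,0,0,60,0,0,0,1,0,45,0,0,0,0,1,0,50,0,0,0,0,1,0,50,0,0,0,0,1,0,45,0,0,0,0,1,0,15,0,0,0,0,1,0,0,0,0,0,0,1,0,0,0,0,0,0,1]'
python3 - <<'E'
from h import *
C,im,d=grab("wrist","w3");np.save("pics/w3C.npy",np.hstack([C[1],C[2][:,None]]));print(get_obs()["position"],get_obs()["t"])
E
```

```text
t: 3.82
position: [0.5325, 0.0592, 0.3512]
tcp_rot: [3.141, 0.0, -0.002]
force: [0.2, -0.6, -1.1]
gripper_width: 0.179
[0.53253644 0.05918302 0.35125699] 3.875
```

View pics/w3.png

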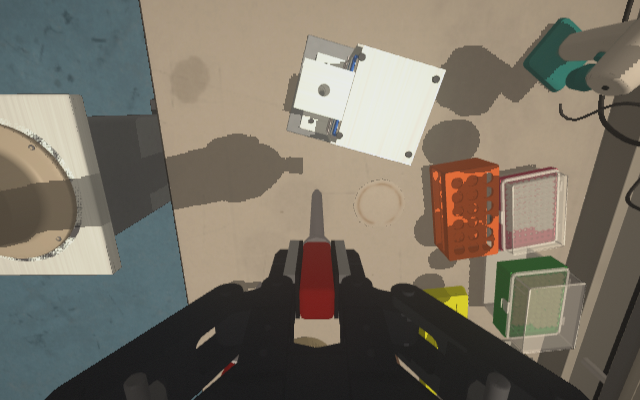

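The pin hangs straight from the gripper with its tip at (318,191). The top-lug hole is at (324,90) and the rack is yawed by roughly -14°.

```bash
python3 - <<'E'
from h import *
z=np.load("pics/w3.npz");im,d=z["im"],z["d"];C=cam("wrist");P=cloud(C,d)
g=cv2.cvtColor(im,cv2.COLOR_RGB2GRAY).astype(float)
w=g[80:101,313:336];m=w<140;k,l,s,c=cv2.connectedComponentsWithStats((w<150).astype(np.uint8));print(s,c+[313,80])
wt=np.clip(190-w,0,None)*(cv2.dilate((l==l[10,11]).astype(np.uint8),np.ones((3,3)))>0)
v,u=np.mgrid[80:101,313:336];uv=(wt*u).sum()/wt.sum(),(wt*v).sum()/wt.sum();H=onz(C,*uv,.134);print("hole",uv,H)
t=P[40:170,280:460].reshape(-1,3);t=t[abs(t[:,2]-.134)<.006];print("z",np.median(t[:,2]))
r=cv2.minAreaRect((t[:,:2]*1000).astype(np.float32));print(r)
f=P[20:150,270:330].reshape(-1,3);f=f[abs(f[:,2]-.006)<.004];print("foot",cv2.minAreaRect((f[:,:2]*1000).astype(np.float32)))
o=get_obs();T=np.array(o["position"])
for h in(.155,.160,.165): print("tip proj",h,px(C,T+[0,0,-h]))
print(g[186:200,310:328].astype(int))
E
```

```text
[[  0   0  23  21 384]
 [  5   5  12  11  99]] [[324.15885417  90.02604167]
 [323.38383838  89.8989899 ]]
hole (np.float64(323.143866113926), np.float64(90.02518040841395)) [0.53839375 0.15676711 0.134     ]
z 0.1339595000927743
((584.1884765625, 145.31939697265625), (108.19881439208984, 150.22653198242188), 74.84465789794922)
foot ((503.95947265625, 169.63111877441406), (91.7658462524414, 177.9014892578125), 0.5654268264770508)
tip proj 0.155 [318.06900332 191.02874893]
tip proj 0.16 [318.04942404 189.68859264]
tip proj 0.165 [318.03047623 188.3916595 ]
[[157 157 157 156 156 156 156 158 158 159 159 160 159 160 160 159 160 161]
 [157 157 157 156 155 154 155 157 158 158 159 160 160 160 160 159 159 161]
 [158 157 158 156 155 155 147 149 157 157 158 159 159 159 158 159 160 160]
 [158 157 158 157 147 128 119 120 135 156 158 158 159 158 159 160 160 160]
 [157 158 158 158 125  96  94  94 102 140 155 156 157 159 158 160 161 162]
 [157 156 158 136 103  95  95  96  95 110 139 154 154 157 158 160 160 160]
 [156 157 150 103  95  94  96  95  95  95 108 137 153 155 156 157 158 158]
 [157 157 126  95  95  94  96  96  95  95  93 121 151 154 155 156 155 155]
 [158 158 102  94  94  95  95  95  94  95  94 107 154 155 156 157 157 157]
 [158 149  94  95  96  95  95  95  95  95  93  91 155 157 158 157 158 157]
 [156 139  94  94  95  95  96  95  95  93  93  93 154 156 157 156 156 157]
 [156 139  93  93  95  95  96  95  95  94  93  92 154 157 157 157 156 156]
 [157 140  93  94  94  95  96  95  94  94  93  93 147 157 157 156 157 156]
 [156 132  94  94  95  94  95  95  94  95  94  92 138 156 158 156 156 156]]
```

```bash
python3 -m creep '[4,50,0,0,0,0,1,3.5,50,0,0,0,0,1,0,0,-20,0,0,0,1,0,0,-15,0,0,0,1,0,0,0,0,0,0,1,0,0,0,0,0,0,1]'
python3 - <<'E'
from h import *
C,im,d=grab("wrist","w4");print(get_obs()["position"],get_obs()["t"],get_obs()["force"])
o=get_obs();T=np.array(o["position"]);tp=px(C,T+[0,0,-.164]);print(tp,px(C,[.5384,.1568,.134]))
S,ims,_=grab("side","s4");q=px(S,T+[0,0,-.164]);print(q);a,b=int(q[0]),int(q[1])
A=cv2.resize(im[140:240,260:380],(600,500),interpolation=cv2.INTER_CUBIC)
B=cv2.resize(ims[b-40:b+60,a-20:a+20],(200,500),interpolation=cv2.INTER_CUBIC)
cv2.imwrite("pics/c4.png",np.hstack([A,B])[:,:,::-1])
E
```

```text
t: 4.62
position: [0.5404, 0.16, 0.3167]
tcp_rot: [3.141, -0.0, -0.002]
force: [0.1, -0.6, -1.0]
gripper_width: 0.177
[0.54044747 0.16029006 0.31692117] 4.675 [-1.00280303  0.35531763 -0.57567472]
[317.96807215 188.53937876] [316.01327438 187.08765048]
[274.50401229 168.47132485]
```

View pics/c4.png

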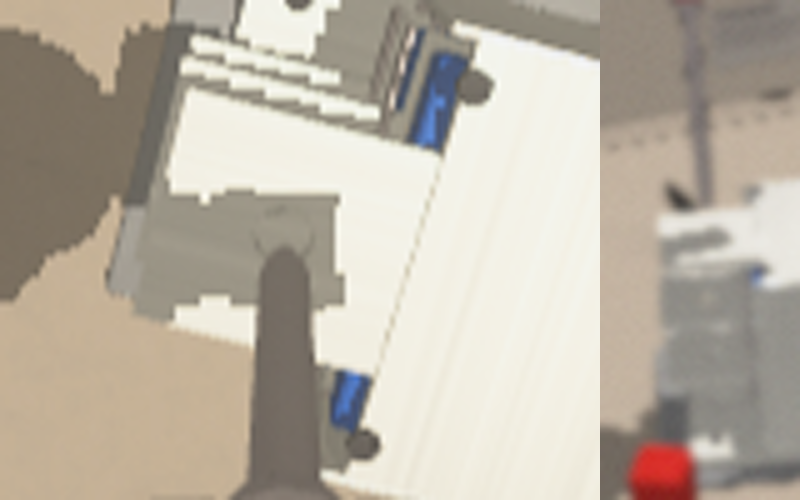

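The tip at about (317,192) stands over the hole centred at (316.6,187), and at their heights these agree within 1 mm. I'll lower the pin gently and watch the force.

```bash
python3 -m creep '[0,0,-8,0,0,0,1,0,0,-8,0,0,0,1,0,0,-4,0,0,0,1,0,0,-3,0,0,0,1,0,0,0,0,0,0,1]'
python3 -m creep '[0,0,-3,0,0,0,1,0,0,-3,0,0,0,1,0,0,0,0,0,0,1]'
```

```text
t: 5.35
position: [0.5399, 0.161, 0.293]
tcp_rot: [3.141, 0.0, 0.0]
force: [0.4, 0.7, -0.8]
gripper_width: 0.179
t: 5.72
position: [0.5399, 0.1609, 0.287]
tcp_rot: [3.141, 0.0, 0.0]
force: [0.1, -0.4, -0.9]
gripper_width: 0.176
```

No contact at tip height 0.123, so the pin is in the top hole. I'll go on down to just above the upper lug, then lean the tip toward the rack's -x, where the tray stands out.

```bash
python3 -m creep '[0,0,-6,0,0,0,1,0,0,-6,0,0,0,1,0,0,-6,0,0,0,1,0,0,-6,0,0,0,1,0,0,0,0,0,0,1]'
python3 -m creep '[3.4,-0.9,0,0.045,0.166,0,1,3.3,-0.9,0,0.045,0.166,0,1,0,0,0,0,0,0,1,0,0,0,0,0,0,1]'
```

```text
t: 6.35
position: [0.5397, 0.1609, 0.2626]
tcp_rot: [3.141, 0.001, 0.0]
force: [-0.0, -0.6, -0.3]
gripper_width: 0.18
t: 6.85
position: [0.5469, 0.1591, 0.2632]
tcp_rot: [-3.126, 0.058, 0.0]
force: [1.2, -0.5, -1.3]
gripper_width: 0.179
```

```bash
python3 -m creep '[-0.2,0,-3,0,0,0,1,-0.2,0.1,-3,0,0,0,1,-0.2,0,-2,0,0,0,1,0,0,0,0,0,0,1]'
python3 -m creep '[-0.1,0,-2,0,0,0,1,-0.1,0.1,-2,0,0,0,1,0,0,0,0,0,0,1]'
```

```text
t: 7.35
position: [0.5461, 0.1592, 0.2551]
tcp_rot: [-3.126, 0.058, 0.001]
force: [1.1, -1.1, -1.2]
gripper_width: 0.175
t: 7.72
position: [0.5459, 0.1594, 0.2511]
tcp_rot: [-3.126, 0.058, 0.0]
force: [2.2, -2.5, -1.2]
gripper_width: 0.182
```

```bash
python3 -m creep '[-0.1,-0.4,-2,0,0,0,1,-0.1,-0.3,-2,0,0,0,1,-0.1,0,-2,0,0,0,1,-0.1,0,-2,0,0,0,1,0,0,0,0,0,0,1]'

```

```text
t: 8.35
position: [0.5453, 0.1588, 0.243]
tcp_rot: [-3.126, 0.058, 0.001]
force: [1.9, -0.8, -2.0]
gripper_width: 0.18
```

Tip height is 0.079, so the pin is through the upper lug with little force. I'll ease the lean slightly and continue.

```bash
python3 -m creep '[-1,0.2,-4,-0.01,-0.042,0,1,-1,0.2,-4,-0.01,-0.041,0,1,-0.2,0,-4,0,0,0,1,-0.2,0.1,-4,0,0,0,1,-0.2,0,-4,0,0,0,1,0,0,0,0,0,0,1]'

```

```text
t: 9.1
position: [0.5428, 0.1592, 0.2229]
tcp_rot: [-3.13, 0.044, 0.0]
force: [1.2, -0.1, -1.4]
gripper_width: 0.183
```

```bash
python3 -m creep '[-0.1,0,-3,0,0,0,1,-0.1,0,-2,0,0,0,1,-0.1,0,-2,0,0,0,1,0,0,0,0,0,0,1]'

```

```text
t: 9.6
position: [0.5426, 0.1592, 0.2161]
tcp_rot: [-3.129, 0.044, 0.0]
force: [1.4, -0.4, -0.9]
gripper_width: 0.176
```

```bash
python3 -m creep '[-0.1,0,-2,0,0,0,1,-0.1,0,-2,0,0,0,1,0,0,0,0,0,0,1]'

```

```text
t: 9.98
position: [0.5424, 0.1592, 0.2121]
tcp_rot: [-3.129, 0.044, 0.0]
force: [0.6, -1.0, -1.6]
gripper_width: 0.176
```

```bash
python3 -m creep '[-0.1,0,-2,0,0,0,1,-0.1,0,-2,0,0,0,1,0,0,0,0,0,0,1]'

```

```text
t: 10.35
position: [0.5422, 0.1592, 0.2081]
tcp_rot: [-3.129, 0.044, 0.0]
force: [0.6, -0.7, -2.0]
gripper_width: 0.176
```

Through the lower lug. I'll clear it, then straighten the pin to bring both trays into line before the base hole.

```bash
python3 -m creep '[-0.1,0,-3,0,0,0,1,-0.1,0,-3,0,0,0,1,-0.2,0.1,-3,0,0,0,1,0,0,0,0,0,0,1]'

```

```text
t: 10.85
position: [0.5418, 0.1593, 0.199]
tcp_rot: [-3.13, 0.044, 0.0]
force: [1.3, -0.5, -0.6]
gripper_width: 0.178
```

```bash
python3 -m creep '[-0.6,0.2,-1,-0.022,-0.084,0,1,-0.6,0.2,-1,-0.022,-0.084,0,1,-0.6,0.2,-1,-0.022,-0.084,0,1,0,0,0,0,0,0,1]'

```

```text
t: 11.35
position: [0.5391, 0.1601, 0.1962]
tcp_rot: [-3.141, 0.0, 0.001]
force: [-3.1, 1.3, 0.2]
gripper_width: 0.178
```

```bash
python3 -m creep '[0,0,-4,0,0,0,1,0,0,-4,0,0,0,1,0,0,-4,0,0,0,1,0,0,-2,0,0,0,1,0,0,0,0,0,0,1]'

```

```text
t: 11.98
position: [0.5399, 0.1598, 0.1818]
tcp_rot: [-3.141, 0.0, 0.0]
force: [-3.5, 0.9, -3.1]
gripper_width: 0.178
```

```bash
python3 -m creep '[0,0,-2,0,0,0,1,0,0,-2,0,0,0,1,0,0,0,0,0,0,1]'

```

```text
t: 12.35
position: [0.54, 0.1599, 0.1781]
tcp_rot: [-3.141, -0.001, 0.0]
force: [-2.2, 1.3, -1.3]
gripper_width: 0.18
```

```bash
python3 -m creep '[0,0,-2,0,0,0,1,0,0,-2,0,0,0,1,0,0,-1,0,0,0,1,0,0,0,0,0,0,1]'

```

```text
t: 12.85
position: [0.54, 0.1599, 0.1731]
tcp_rot: [-3.141, -0.0, 0.0]
force: [-4.3, 0.7, -1.3]
gripper_width: 0.179
```

```bash
python3 -m creep '[0,0,-1,0,0,0,1,0,0,-0.5,0,0,0,1,0,0,0,0,0,0,1]'

```

```text
t: 13.22
position: [0.5401, 0.1599, 0.1722]
tcp_rot: [-3.141, -0.001, -0.0]
force: [-4.7, 0.0, 6.8]
gripper_width: 0.175
```

The collar has touched the top lug: 6.8 N at TCP height 0.172, as expected. I'll release the pin and back off upward.

```bash
python3 -m creep '[0,0,0,0,0,0,-1,0,0,0,0,0,0,-1,0,0,0,0,0,0,-1,0,0,0,0,0,0,-1,0,0,20,0,0,0,-1,0,0,40,0,0,0,-1,0,0,50,0,0,0,-1,0,0,50,0,0,0,-1,0,-30,0,0,0,0,-1,0,-50,0,0,0,0,-1,0,0,0,0,0,0,-1,0,0,0,0,0,0,-1]'
python3 - <<'E'
from h import *
C,im,d=grab("wrist","w5");P=cloud(C,d);S,ims,_=grab("side","s5")
hsv=cv2.cvtColor(im,cv2.COLOR_RGB2HSV)
m=(((hsv[...,0]<8)|(hsv[...,0]>170))&(hsv[...,1]>140)&(hsv[...,2]>70))
Q=P[m];Q=Q[(np.hypot(Q[:,0]-.54,Q[:,1]-.16)<.04)&(Q[:,2]>.1)];print(len(Q),Q.min(0),Q.max(0),"handle should top at .189")
q=px(S,[.54,.16,.15]);a,b=map(int,q)
u,v=map(int,px(C,[.54,.16,.164]));print(u,v)
A=cv2.resize(im[max(v-60,0):max(v-60,0)+100,u-60:u+60],(480,400));B=cv2.resize(ims[b-40:b+60,a-40:a+40],(320,400),interpolation=cv2.INTER_CUBIC)
cv2.imwrite("pics/c5.png",np.hstack([A,B])[:,:,::-1])
E
```

```text
t: 14.72
position: [0.54, 0.0801, 0.3318]
tcp_rot: [-3.141, -0.001, -0.0]
force: [0.0, 0.6, -1.3]
gripper_width: 0.999
306 [0.53109818 0.14957436 0.18573564] [0.54611984 0.16387648 0.4526286 ] handle should top at .189
317 106
```

View pics/c5.png

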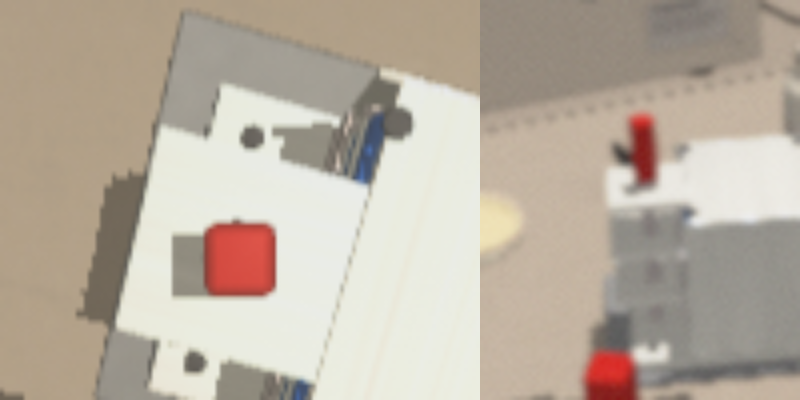

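The handle stands upright and flat on the top lug with the gripper clear of it, so I'm handing in.

```bash
python3 - <<'E'
from h import *
z=np.load("pics/w5.npz");P=cloud(cam("wrist"),z["d"]);Q=P.reshape(-1,3);Q=Q[(np.hypot(Q[:,0]-.538,Q[:,1]-.157)<.006)&(Q[:,2]<.3)]
print(np.median(Q[:,2]));print(hand_in())
E
```

```text
0.1888478293935484
the job is handed in; nothing more can be done
None
```

I took the smaller red-handled pin from the parking block and threaded it through the top lug, both tray lugs and the base hole until its collar met the top lug. Then I let go and handed in at about 15 s. I leaned the pin 0.04–0.06 rad toward the trays to enter their holes, then straightened it to bring them into line.

- **Force:** the highest wrist force I read while threading was about 8 N, as the collar met the lug. I only read forces at the end of each move, so a brief peak in between could have gone unseen.
- **Seating:** the last wrist depth check put the handle top at 0.1888 m, against 0.189 m when seated. The last wrist and side views show the pin upright on the lug with the gripper open and well clear.
- **Disagreement:** the wrist camera placed the pin tip about 1–4 mm from where the arm pose predicted. I aligned by the tip and hole seen in the same image, and the pin went in without resistance.
- **Not checked:** I did not re-measure the bystanders. The arm stayed clear of them, and I saw no sign that any had moved.

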